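# Mark a wood block in the sprung punch jig

## Robot

A 6-joint arm with a two-finger parallel gripper is mounted at the origin on the work surface; the furniture and walls round the work are solid. World frame = base frame: x ahead of the robot, y to its left, z up, the work surface at z = 0. Lengths are in m, angles in rad, forces in N, time in s.
With the tool pointing down it reaches from about 0.35 to 0.85 m from the base axis. Payload 8.1 kg.
Tool frame: the origin (TCP) lies on the front face of the gripper's body, between the roots of the fingers; the fingertips stand 84 mm ahead of it and the grasp point (between the pads) lies 65 mm ahead of it; z points along the fingers, y is the line along which they close (so a half turn about z gives the same grasp; the last joint's range is limited). The gripper opens to 93 mm and grips with 3 to 60 N. Pads are 15 mm wide; open, the fingers measure 128 mm over their backs; the gripper's body (75 mm by 188 mm) begins 65 mm behind the grasp point.
Start: joints at [-1.237, 0.13, 1.488, -0, 1.523, -0.085], TCP at [0.244, -0.548, 0.303] pointing down, gripper open.
Joint ranges: [-2.96, 2.96], [-0.89, 2.26], [0.02, 2.5], [-1.34, 4.48], [0, 2.73], [-2.66, 2.66]. Speed limits (rad/s): [2.39, 2.39, 2.79, 3.14, 3.14, 3.14].

## Interface

Orientations are given as [roll, pitch, yaw] about the fixed x, y, z axes, in that order (R = Rz(yaw) Ry(pitch) Rx(roll)).
In Python, from plant import telemetry, cams, finish_job gives the robot as it stands.
- The arm moves only by the tool carry_out, never from a script. Its argument "deltas" is a list of rows, each a list of 7 numbers: the shift along the tool's x, y, z in m, then the turn, a rotation vector about the tool's x, y, z in degrees, then the opening, from 0 (shut) to 1 (fully open). A call has 1 to 10 rows; each row is the pose to reach, as a shift and turn from the pose commanded when the call began, along the tool's axes at that moment; what a row does not reach only later rows make up. A row lasts 1/8 s, in which the tool goes at most 62.5 mm and 10.7 degrees, less where a joint would pass 70% of its speed; a pose out of reach is approached as far as the arm can. A call with a gripper value outside its range is refused whole. The fingers move at their own pace and stop on an object; the grip force is fixed at half the most. Time passes only in rows, so rows that repeat a pose let the fingers close. It gives the time, the measured TCP pose, the force and the opening at its end, in the units of the state.
- telemetry.state(): the state, without advancing time (a new reading comes with each control period).
- cams.camera(name): name is "scene" or "side" or "wrist"; returns the picture (480x640x3 uint8, red, green, blue); there is no depth.
- cams.camera_model(name): a dict with "fx", "fy", "cx", "cy" (pixels), "cam_to_world" (4x4, takes a point from camera to world coordinates); the wrist camera has in their place "T_tool_cam" (4x4, takes a point from camera to tool coordinates, whose origin is the TCP and whose axes are the flange's). Camera axes: x right, y up, looking along -z (the intrinsics and any distortion apply to the point x, -y, -z); pixel columns grow to the right and rows downward; lengths in m; the calibration is good to about 2 mm. The wrist camera is an equidistant fisheye: a pixel r from the principal point sees the ray r / f radians off the axis. A picture is of the moment at which its call begins: read the wrist's pose just before it. camera_model takes no time and is no camera call.
- finish_job(): hands the job in, once; it reports no verdict.
The state is a dict: "t": time; "qpos": joint angles; "qd": joint speeds; "joint_efforts": joint torques, N m; "tool_pos": TCP position; "tool_rot": TCP orientation; "wrist_force": force on the tool from outside, world axes, zero at the start; "ft_torque": the same for the moment, N m; "gripper_width": opening from 0.0 (shut) to 1.0 (fully open).
Only numpy, scipy, OpenCV 4.12 (cv2) and the standard library are available. Lean on these libraries where they do the work, as an engineer would, in place of code of your own. Each camera call takes 0.05 s, during which the arm holds its last target. There are 200 camera calls.

## Task

Lay the dark red-brown wood block flat in the marking jig, snug in the corner of its two aluminium fences (long side along the long fence), and let go of it. Fold the jig's cover all the way down over it, then press the red palm knob on the cover down through its whole stroke, hold it there for a moment and let it spring back up. Leave the block in its corner under the closed cover, and do not shift the other things on the bench.

Things in the scene. Friction and masses are not known exactly. Their poses are not given: they have to be found in the camera images.
- red_block: dark red-brown wood block, 40 x 80 x 40 mm (x, y, z); origin at the centre of its underside; lies loose on the bench. It is the work piece. Grip it across its 40 mm width (x)
- jig: marking jig, fixed to the bench: plywood base 205 x 150 x 16 mm (x, y, z), from x = -89 to +116 mm. Origin on the bench under the nest centre; x points to the hinged side, away from the robot at yaw 0. Two aluminium fences 12 mm thick, 10 mm high (tops 26 mm above the bench): the long one (93 mm, along y) has its inner face at x = +20.5 mm, the short one (40 mm, along x) at y = +40.5 mm
- nest (a point): centre of the nest, on the base's top face (16 mm above the bench), jig's axes: where the centre of the red block's underside is when its long side lies against the long fence (+x) and its end against the short fence (+y), 0.5 mm off each. The -x and -y sides are open
- cover_hinge (a point): middle of the cover's hinge axis, in the jig frame at (95, 0, 74) mm; the axis runs along the jig's y. Two hinge posts stand at x = 101, y = +-52 mm, 82 mm high; two rest posts for the shut cover at x = -60, y = +-60 mm, 68 mm high
- cover (a joint): angle of the cover, rad: 0 = shut (level), about 1.57 = upright, 1.95 = leaning back at its stop. The cover is a plywood panel 130 mm wide (y) and 12 mm thick, reaching 165 mm from the hinge axis, which lies at mid-thickness. Its hinge is stiff: it stays where it is left and takes about 3 to 6 N at the free edge
- cover_edge (a point): middle of the cover's free edge, on its outer face (the top face when shut), 165 mm from the hinge axis and 6 mm off mid-thickness
- plunger (a joint): stroke of the sprung plunger in the cover, m: 0 = up, 0.012 = fully down. It moves square to the cover, needs 4 N to start and 10 N at the bottom, and springs back when released
- plunger_top (a point): centre of the top of the plunger's red palm knob, 44 mm across and 14 mm thick; it stands on the outer face of the cover, 95 mm from the hinge axis, its top 42 mm from the cover's mid-thickness when up (116 mm above the bench with the cover shut)
- pale_block: golden striped wood block, 45 x 90 x 28 mm, loose, not to be used; origin at the centre of its underside
- sanding_block: brown cork sanding block, 60 x 112 x 36 mm, loose; origin at the centre of its underside
- glue_bottle: white glue bottle with red cap, 60 mm across, 198 mm tall, loose, standing; origin at the centre of its underside
Things that resemble listed ones, but are neither listed nor needed, are in the scene too. Leave any green look-alike of the red_block alone.

How it is judged:
On the way, in this order (a step that is already met when the one before it is completed fails the run):
1. the red-brown block lies flat in the corner of the fences, released, with the cover still open (x of red_block in the frame of nest between -0.006 and 0.006 m and y of red_block in the frame of nest between -0.006 and 0.006 m and z of red_block in the frame of nest between -0.004 and 0.004 m and angle between red_block's own z axis and vertical below 0.08 rad and angle between the y axis of red_block and the y axis of jig, either way round below 0.1 rad and contact force between red_block and the fingers below 0.1 N and linear speed of red_block below 0.02 m/s and value of joint cover above 1 rad), for 0.2 s.
2. the cover is shut over the block, the knob not yet pressed (x of red_block in the frame of nest between -0.006 and 0.006 m and y of red_block in the frame of nest between -0.006 and 0.006 m and z of red_block in the frame of nest between -0.004 and 0.004 m and angle between red_block's own z axis and vertical below 0.08 rad and angle between the y axis of red_block and the y axis of jig, either way round below 0.1 rad and value of joint cover below 0.04 rad and value of joint plunger below 0.006 m), for 0.2 s.
3. the knob is pressed fully down with the cover shut and the block in its corner (x of red_block in the frame of nest between -0.006 and 0.006 m and y of red_block in the frame of nest between -0.006 and 0.006 m and z of red_block in the frame of nest between -0.004 and 0.004 m and angle between red_block's own z axis and vertical below 0.08 rad and angle between the y axis of red_block and the y axis of jig, either way round below 0.1 rad and value of joint cover below 0.04 rad and value of joint plunger above 0.0108 m), for 0.2 s.
At the end, for the whole second after the job is handed in: The red-brown block lies at rest in the fences' corner (its centre within 6 mm of the nest centre along each fence, within 4 mm in height, long side within 0.1 rad of the long fence, tilted under 0.08 rad), the cover is shut (under 0.05 rad), and the knob is up again (under 2 mm) (x of red_block in the frame of nest between -0.006 and 0.006 m and y of red_block in the frame of nest between -0.006 and 0.006 m and z of red_block in the frame of nest between -0.004 and 0.004 m and angle between red_block's own z axis and vertical below 0.08 rad and angle between the y axis of red_block and the y axis of jig, either way round below 0.1 rad and linear speed of red_block below 0.02 m/s and value of joint cover below 0.05 rad and value of joint plunger below 0.002 m); the robot touches nothing.
It fails at once if the golden striped wood block is moved more than 20 mm (distance of pale_block from where it was at the start of the episode above 0.02 m).
It fails at once if the sanding block is moved more than 20 mm (distance of sanding_block from where it was at the start of the episode above 0.02 m).
It fails at once if the glue bottle is moved more than 20 mm (distance of glue_bottle from where it was at the start of the episode above 0.02 m).
It fails at once if the glue bottle is tipped (angle between glue_bottle's own z axis and vertical above 0.3 rad).
It also fails if it takes over 64 s, if anything falls off the work surface, if the arm or the gripper's body presses on something with over 40 N, if the wrist force passes 120 N, or if a joint passes its speed limit or range.

## Working session

There is one attempt and no reset: what is moved stays moved. The work goes in short steps, Python scripts to look and compute and a tool call to move; the robot and the scene stay as the last step left them, time stands still between calls to the robot, and variables do not carry over. Pictures are saved under pics/ and viewed, on a budget of 10 in all, crops included, one or two more only if the job needs it, and the job is handed in when it is done.

Besides the shell and the picture viewer there is one more tool, called as name(argument=value, ...), one argument or row to a line, values as JSON. carry_out: Moves the arm, as the interface text tells. Its arguments: {"type":"object","properties":{"deltas":{"type":"array","items":{"type":"array","items":{"type":"number"}}}},"required":["deltas"]}

```bash
mkdir -p pics
cat > h.py <<'E'
import numpy as np, cv2
from plant import telemetry, cams, finish_job
from scipy.spatial.transform import Rotation as R
def T_tool():
    s=telemetry.state(); T=np.eye(4); T[:3,:3]=R.from_euler('xyz',s['tool_rot']).as_matrix(); T[:3,3]=s['tool_pos']; return T
def grab(name,fn=None):
    m=cams.camera_model(name); C=T_tool()@np.array(m['T_tool_cam']) if name=='wrist' else np.array(m['cam_to_world'])
    im=np.array(cams.camera(name)); 
    if fn: cv2.imwrite('pics/'+fn,im[:,:,::-1])
    return im,m,C
def ray(m,C,u,v,fish=False):
    x=(u-m['cx'])/m['fx']; y=(v-m['cy'])/m['fy']
    if fish:
        r=np.hypot(x,y); k=np.tan(r)/r if r>1e-9 else 1; d=np.array([np.sin(r)*x/r,-np.sin(r)*y/r,-np.cos(r)]) if r>1e-9 else np.array([0,0,-1.])
    else: d=np.array([x,-y,-1.])
    return C[:3,3],C[:3,:3]@d
def onz(m,C,u,v,z,fish=False):
    o,d=ray(m,C,u,v,fish); return o+d*(z-o[2])/d[2]
def proj(m,C,p,fish=False):
    q=C[:3,:3].T@(np.asarray(p)-C[:3,3]); x,y,z=q[0],-q[1],-q[2]
    if fish:
        r=np.hypot(x,y); th=np.arctan2(r,z); x,y,z=th*x/r,th*y/r,1
    return m['cx']+m['fx']*x/z, m['cy']+m['fy']*y/z
E
python3 - <<'E'
from h import *
a,m,C=grab('scene','scene0.png'); b,m2,C2=grab('side','side0.png')
print(telemetry.state()); print(m,m2,cams.camera_model('wrist'))
E
```

```text
{'t': 0.1, 'qpos': array([-1.23742794e+00,  1.31099991e-01,  1.48915838e+00,  3.81926978e-06,
        1.52302444e+00, -8.53668288e-02]), 'qd': array([-0.00069576, -0.00182952, -0.00323899,  0.00077175,  0.00167542,
       -0.00099984]), 'joint_efforts': array([ 1.24091392e-03, -5.61341965e+01, -4.93093729e+01,  7.70729897e-02,
        2.91472737e-02, -3.53544215e-05]), 'tool_pos': array([ 0.24387873, -0.54778649,  0.30179026]), 'tool_rot': array([-3.13990897e+00, -1.47908958e-04,  4.18734908e-01]), 'wrist_force': array([ 0.10077194,  0.80731239, -1.11972781]), 'ft_torque': array([-0.03824498, -0.00845257,  0.00148559]), 'gripper_width': 1.0015090524514838}
{'fx': 510.03931319325534, 'fy': 510.03931319325534, 'cx': 319.72526443192163, 'cy': 234.22403957585, 'cam_to_world': array([[-0.89794054,  0.22204454, -0.3799987 , -0.05838288],
       [-0.4396255 , -0.4933011 ,  0.75058873,  0.86104407],
       [-0.02078965,  0.84104117,  0.5405715 ,  0.74672171],
       [ 0.        ,  0.        ,  0.        ,  1.        ]])} {'fx': 459.646639712745, 'fy': 459.646639712745, 'cx': 323.33598110645613, 'cy': 242.03393727783003, 'cam_to_world': array([[-0.87476338,  0.32380477, -0.36047122,  0.0291742 ],
       [-0.48429114, -0.55992563,  0.67226883,  0.66634034],
       [ 0.01584678,  0.76264917,  0.64661822,  0.76435233],
       [ 0.        ,  0.        ,  0.        ,  1.        ]])} {'fx': 371.64829954431775, 'fy': 371.64829954431775, 'cx': 315.45706929986926, 'cy': 234.93702781955326, 'T_tool_cam': array([[ 5.98860725e-04,  9.65054670e-01,  2.62047943e-01,
         7.35640023e-02],
       [ 9.99999693e-01, -7.10607273e-04,  3.31673382e-04,
         5.43801235e-04],
       [ 5.06296120e-04,  2.62047664e-01, -9.65054799e-01,
        -8.16135821e-02],
       [ 0.00000000e+00,  0.00000000e+00,  0.00000000e+00,
         1.00000000e+00]])}
```

View pics/scene0.png

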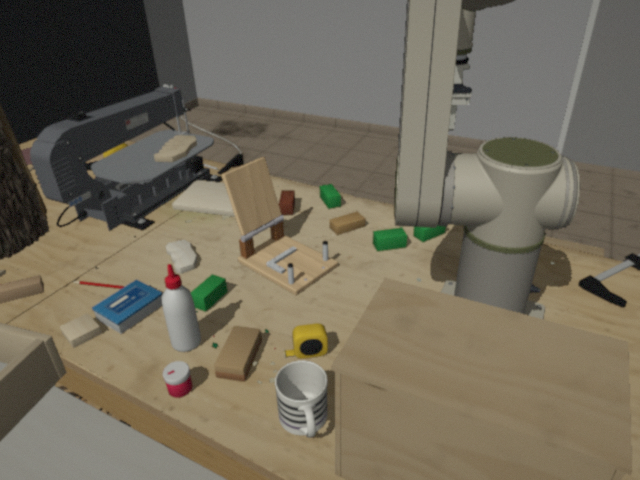

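View pics/side0.png

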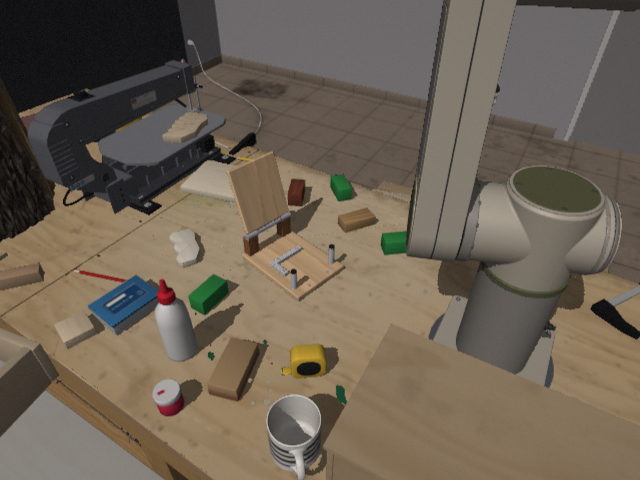

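Scene view: the red-brown block is at (287,203) and in the side view at (296,190). Possible mix-ups:
- the hinge posts, brown, at (246,244) and (277,231)
- the green blocks at (330,195), (390,239), (430,230) and (208,292)
- the cork block at (238,352)
- the pale block at (347,222)

By colour, shape and position, I choose (287,203). The jig is at about (288,262), with its cover open.

Run:
```python
from h import *
for n,c in (('scene',(287,203)),('side',(296,190))):
    im=cv2.imread(f'pics/{n}0.png')[:,:,::-1]; m=cams.camera_model(n); C=np.array(m['cam_to_world'])
    hsv=cv2.cvtColor(np.ascontiguousarray(im),cv2.COLOR_RGB2HSV)
    mk=(((hsv[...,0]<10)|(hsv[...,0]>172))&(hsv[...,1]>120)&(hsv[...,2]>30)).astype(np.uint8)
    k,lab,st,ce=cv2.connectedComponentsWithStats(mk)
    for i in range(1,k):
        if st[i,4]>40: print(n,st[i],ce[i].round(),onz(m,C,*ce[i],0.02).round(3))
pts={'scene':{'pA':(325,242),'pB':(290,265),'edgeL':(224,171),'edgeR':(266,158),'jigFront':(291,290),'jigR':(338,264)},
 'side':{'pA':(331,246),'pB':(293,271),'edgeL':(231,168),'edgeR':(275,153),'jigFront':(299,294),'jigR':(343,266)}}
for n in pts:
    m=cams.camera_model(n); C=np.array(m['cam_to_world'])
    for k,p in pts[n].items(): print(n,k,onz(m,C,*p,0.068 if k[0]=='p' else 0.016).round(3))
a=cv2.imread('pics/scene0.png')[140:300,180:380]; b=cv2.imread('pics/side0.png')[140:300,190:390]
cv2.imwrite('pics/crop.png',np.vstack([cv2.resize(x,(750,600))[:300*2] for x in (a,)]) )
```

```text
scene [280 191  14  23 250] [287. 202.] [ 0.617 -0.263  0.02 ]
scene [165 264  16  25 255] [172. 279.] [0.684 0.167 0.02 ]
scene [ 80 281  43   8 128] [101. 284.] [0.822 0.254 0.02 ]
scene [166 378  27  20 285] [180. 389.] [0.457 0.419 0.02 ]
side [288 179  16  27 367] [296. 192.] [ 0.62  -0.261  0.02 ]
side [ 79 271  47  11 152] [102. 276.] [0.824 0.25  0.02 ]
side [157 279  19  26 315] [165. 294.] [0.66 0.22 0.02]
side [157 393  28  23 275] [172. 407.] [0.457 0.416 0.02 ]
scene pA [ 0.392 -0.056  0.068]
scene pB [0.423 0.061 0.068]
scene edgeL [ 0.915 -0.371  0.016]
scene edgeR [ 0.841 -0.517  0.016]
scene jigFront [0.412 0.083 0.016]
scene jigR [ 0.356 -0.052  0.016]
side pA [ 0.395 -0.054  0.068]
side pB [0.427 0.061 0.068]
side edgeL [ 0.865 -0.278  0.016]
side edgeR [ 0.799 -0.425  0.016]
side jigFront [0.407 0.071 0.016]
side jigR [ 0.363 -0.058  0.016]
```

View pics/crop.png

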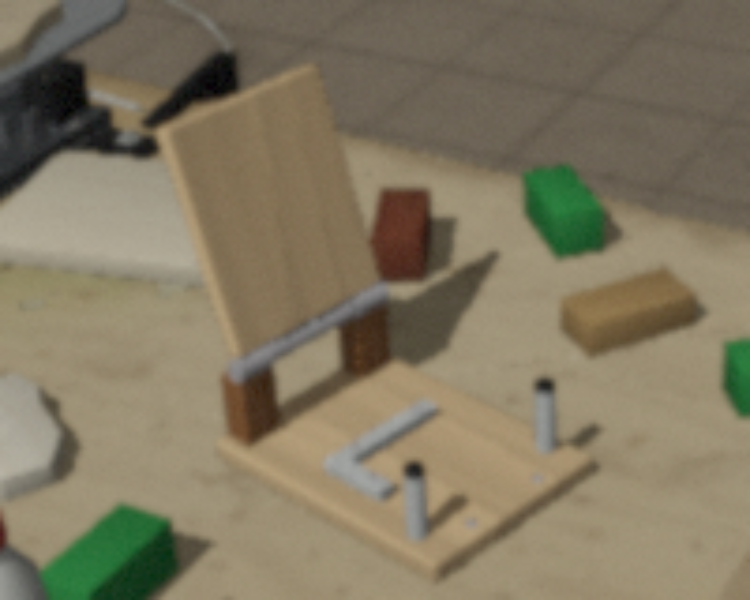

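carry_out(
  deltas=[
    [0.046,-0.011,0,0,0,-9.3,1],
    [0.092,-0.022,0,0,0,-18.6,1],
    [0.138,-0.033,0,0,0,-27.9,1],
    [0.184,-0.043,0,0,0,-37.2,1],
    [0.23,-0.054,0,0,0,-46.5,1],
    [0.276,-0.065,0,0,0,-55.8,1],
    [0.322,-0.076,0,0,0,-65.1,1],
    [0.368,-0.087,0,0,0,-74.4,1],
    [0.414,-0.098,0,0,0,-83.7,1],
    [0.46,-0.108,0,0,0,-93,1],
  ],
)

```text
t: 1.35
tool_pos: [0.6213, -0.2612, 0.3022]
tool_rot: [-3.141, -0.001, 2.047]
wrist_force: [0.9, -0.1, 0.6]
gripper_width: 1.003
```

```bash
cat > blk.py <<'E'
from h import *
s=telemetry.state(); print(s['t'],s['tool_pos'].round(4),np.degrees(s['tool_rot']).round(2),s['qpos'].round(2),s['qd'].round(2))
im,m,C=grab('wrist','w1.png')
hsv=cv2.cvtColor(im,cv2.COLOR_RGB2HSV)
mk=(((hsv[...,0]<10)|(hsv[...,0]>172))&(hsv[...,1]>120)&(hsv[...,2]>30)).astype(np.uint8)
k,lab,st,ce=cv2.connectedComponentsWithStats(mk)
i=1+np.argmax(st[1:,4]); print(st[i])
c=max(cv2.findContours((lab==i).astype(np.uint8),0,2)[0],key=len)[:,0]
g=np.array([onz(m,C,u,v,0.04,True)[:2] for u,v in c],np.float32)
print('top plane rect',cv2.minAreaRect(g*1000))
E
python3 blk.py
```

```text
1.35 [ 0.6213 -0.2612  0.3022] [-1.7997e+02 -4.0000e-02  1.1730e+02] [-0.47  0.33  1.26 -0.    1.55 -0.95] [ 0.51  0.5  -0.61 -0.    0.1  -0.78]
[ 291  171   45   86 3307]
top plane rect ((620.2325439453125, -263.1631164550781), (38.74575424194336, 81.54340362548828), 23.753658294677734)
```

View pics/w1.png

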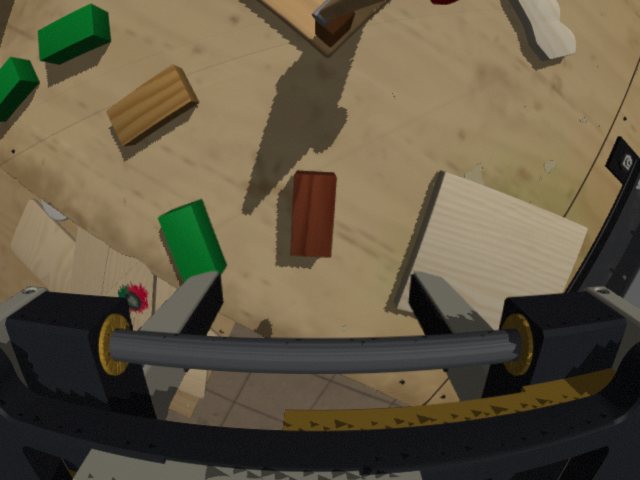

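The block is seen from close by at (313,214), with its centre at about (0.620, -0.263). Its short axis is at 23.8°, and the fingers have room on both sides. I'll descend and grip high, with the tips about 15 mm above the bench, so the fingers will clear the fence.

carry_out(
  deltas=[
    [-0.001,0,0.04,0,0,3.5,1],
    [-0.001,0,0.09,0,0,3.5,1],
    [-0.001,0,0.14,0,0,3.5,1],
    [-0.001,0,0.18,0,0,3.5,1],
    [-0.001,0,0.202,0,0,3.5,1],
    [-0.001,0,0.202,0,0,3.5,1],
    [-0.001,0,0.202,0,0,3.5,0],
    [-0.001,0,0.202,0,0,3.5,0],
    [-0.001,0,0.202,0,0,3.5,0],
    [-0.001,0,0.202,0,0,3.5,0],
  ],
)

```text
t: 2.65
tool_pos: [0.6211, -0.2635, 0.1015]
tool_rot: [3.141, 0.001, 1.981]
wrist_force: [-0.2, 0.3, 0.1]
gripper_width: 0.618
```

carry_out(
  deltas=[
    [0,0,0,0,0,0,0],
    [0,0,0,0,0,0,0],
    [0,0,-0.04,0,0,0,0],
    [0,0,-0.1,0,0,0,0],
    [0,0,-0.16,0,0,0,0],
    [0,0,-0.22,0,0,0,0],
    [0,0,-0.25,0,0,0,0],
    [0,0,-0.25,0,0,0,0],
  ],
)

```text
t: 3.65
tool_pos: [0.6218, -0.2638, 0.3547]
tool_rot: [3.137, 0.005, 1.981]
wrist_force: [0.4, -0.3, -1.6]
gripper_width: 0.428
```

carry_out(
  deltas=[
    [0.04,-0.022,0,0,0,7.7,0],
    [0.08,-0.044,0,0,0,15.4,0],
    [0.12,-0.066,0,0,0,23.1,0],
    [0.16,-0.088,0,0,0,30.8,0],
    [0.205,-0.11,0,0,0,38.5,0],
    [0.205,-0.11,0,0,0,38.5,0],
    [0.205,-0.11,0,0,0,38.5,0],
    [0.205,-0.11,0,0,0,38.5,0],
  ],
)

```text
t: 4.65
tool_pos: [0.4386, -0.1196, 0.35]
tool_rot: [-3.14, -0.0, 1.309]
wrist_force: [0.8, -0.0, -0.0]
gripper_width: 0.427
```

Run:
```python
from h import *
s=telemetry.state(); print(s['t'],s['tool_pos'].round(4),np.degrees(s['tool_rot']).round(2),s['qd'].round(2),s['gripper_width'])
im,m,C=grab('wrist','w2.png'); np.save('w2C.npy',C)
o=np.array([.467,-.013,0]); Rz=R.from_euler('z',-.265).as_matrix()
for n,p in dict(pA=(-60,-60,68),pB=(-60,60,68),nest=(0,0,16),fc=(20.5,40.5,26),fe=(20.5,-52,26)).items():
    print(n,np.round(proj(m,C,o+Rz@np.array(p)/1000,True)))
```

```text
4.65 [ 0.4386 -0.1196  0.35  ] [-179.93   -0.     75.01] [-0.    0.   -0.01  0.    0.    0.  ] 0.4269414227922932
pA [253. 160.]
pB [253.  41.]
nest [315. 103.]
fc [334.  66.]
fe [333. 150.]
```

View pics/w2.png

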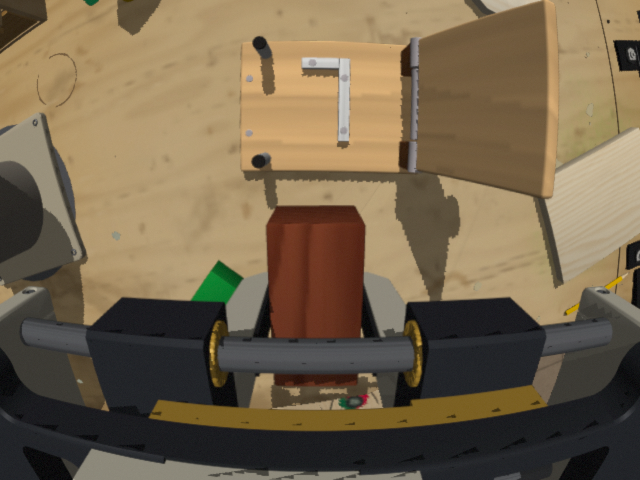

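The jig is in plain view: rest posts at (260,160) and (260,43), long fence at x≈339–349, y≈58–140, inner corner about (338,67). The block is held square.

Run:
```python
from h import *
im=cv2.imread('pics/w2.png')[:,:,::-1]; m=cams.camera_model('wrist'); C=np.load('w2C.npy')
hsv=cv2.cvtColor(np.ascontiguousarray(im),cv2.COLOR_RGB2HSV)
mk=((hsv[...,1]<70)&(hsv[...,2]>110)).astype(np.uint8); mk[:, :295]=0; mk[:,360:]=0; mk[:45]=0; mk[150:]=0
k,lab,st,ce=cv2.connectedComponentsWithStats(mk); i=1+np.argmax(st[1:,4]); print(st[i])
F=lab==i
rows=range(80,132); inner=np.array([[np.where(F[r])[0].min()-.5,r] for r in rows]); outer=np.array([[np.where(F[r])[0].max()+.5,r] for r in rows])
cols=range(308,332); sh=np.array([[c,np.where(F[:,c])[0].max()+.5] for c in cols]); so=np.array([[c,np.where(F[:,c])[0].min()-.5] for c in cols])
W=lambda P:np.array([onz(m,C,u,v,.026,True)[:2] for u,v in P])
for n,P in (('inner',inner),('outer',outer),('short',sh),('shortouter',so)):
    w=W(P); c=w.mean(0); d=np.linalg.svd(w-c)[2][0]; print(n,np.median(P,0),c.round(4),np.degrees(np.arctan2(d[1],d[0])).round(2))
for p in ((260,160.5),(260,43.5)): print(onz(m,C,*p,.068,True).round(4))
# corner & nest
def line(P): w=W(P);c=w.mean(0);return c,np.linalg.svd(w-c)[2][0]
c1,d1=line(inner); c2,d2=line(sh)
d1=d1*np.sign(d1[1]); t=np.linalg.solve(np.c_[d1,-d2],c2-c1); cor=c1+d1*t[0]
y=d1; x=np.array([y[1],-y[0]]); o=cor-.0205*x-.0405*y
print('corner',cor,'nest',o.round(4),'yaw',np.degrees(np.arctan2(x[1],x[0])))
# held block: near end / far end on top z~.29
T=T_tool(); print(T[:3,3])
red=(((hsv[...,0]<10)|(hsv[...,0]>172))&(hsv[...,1]>120)&(hsv[...,2]>30)); red[:195]=0; red[280:]=0; red[:,:255]=0;red[:,380:]=0
for r in (206,210,214,218,222,226,230,240,250,260): 
    q=np.where(red[r])[0]; print(r,q.min() if len(q) else None,q.max() if len(q) else None,[int(im[r,c].sum()) for c in (290,315,340)])
```

```text
[ 301   57   49   85 1344]
inner [337.5 105.5] [ 0.49   -0.0227] -106.0
outer [349.5 105.5] [ 0.5022 -0.0257] -105.72
short [319.5  67.5] [0.4819 0.0231] -14.78
shortouter [319.5  56.5] [0.4851 0.0347] -18.19
[ 0.3996 -0.0576  0.068 ]
[0.4304 0.0556 0.068 ]
corner [0.501635   0.01785846] nest [ 0.4708 -0.0154] yaw -15.998758663308308
[ 0.43864406 -0.11967873  0.35010209]
206 320 350 [187, 184, 159]
210 275 355 [131, 125, 120]
214 274 357 [139, 143, 131]
218 271 360 [149, 155, 147]
222 269 362 [142, 141, 162]
226 267 364 [206, 209, 172]
230 267 364 [207, 209, 174]
240 267 363 [206, 201, 168]
250 268 363 [209, 208, 162]
260 268 363 [204, 208, 168]
```

carry_out(
  deltas=[
    [0.054,0.002,0,0,0,0.3,0],
    [0.108,0.004,0,0,0,0.3,0],
    [0.108,0.004,0.03,0,0,0.3,0],
    [0.108,0.004,0.08,0,0,0.3,0],
    [0.108,0.004,0.13,0,0,0.3,0],
    [0.108,0.004,0.17,0,0,0.3,0],
    [0.108,0.004,0.2,0,0,0.3,0],
    [0.108,0.004,0.2,0,0,0.3,0],
    [0.108,0.004,0.2,0,0,0.3,0],
  ],
)

```text
t: 5.82
tool_pos: [0.4709, -0.0162, 0.1518]
tool_rot: [3.141, -0.0, 1.304]
wrist_force: [0.2, 0.2, -0.1]
gripper_width: 0.431
```

Run:
```python
from h import *
s=telemetry.state(); print(s['tool_pos'],s['wrist_force'])
a,_,_=grab('scene'); b,_,_=grab('side'); w,m,C=grab('wrist','w3.png'); np.save('w3C.npy',C)
o=[cv2.resize(x,(400,300),interpolation=cv2.INTER_CUBIC) for x in (a[160:310,200:400],b[160:310,200:400])]
cv2.imwrite('pics/mix.png',np.vstack([np.hstack(o),np.hstack([cv2.resize(w,(400,300)),cv2.resize(w[100:340,160:480],(400,300))])])[:,:,::-1])
```

```text
[ 0.47092903 -0.01617763  0.15184242] [ 0.20473471  0.15286354 -0.07952377]
```

View pics/mix.png

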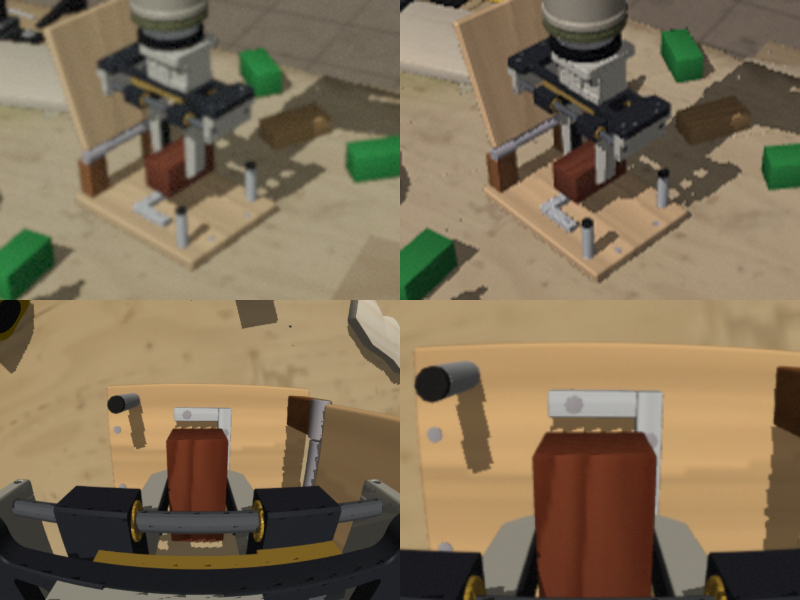

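The block hangs about 35 mm above the nest, in line with the corner. In the wrist view the long fence's inner edge is at u≈350, the outer edge at u≈370, and the short fence's inner edge at v≈194. I'll check the nest from these.

Run:
```python
from h import *
im=cv2.imread('pics/w3.png')[:,:,::-1]; m=cams.camera_model('wrist'); C=np.load('w3C.npy')
hsv=cv2.cvtColor(np.ascontiguousarray(im),cv2.COLOR_RGB2HSV)
F=((hsv[...,1]<70)&(hsv[...,2]>110)); F[:,:270]=0;F[:,385:]=0
for r in (196,198,200,202): q=np.where(F[r])[0]; print(r,q.min() if len(q) else 0,q.max() if len(q) else 0)
sh=np.array([[c,[r for r in range(165,200) if F[r,c]][-1]+.5] for c in range(288,345,6)]); print(sh[:,1])
T=T_tool(); Ti=np.linalg.inv(T)
J=R.from_euler('z',-15.3,degrees=True).as_matrix()
tj=lambda p:(J.T@(np.asarray(p)-T[:3,3]))*1000
print('short inner z26 y rel TCP (want 40.5+):',[tj(onz(m,C,u,v,.026,True))[1].round(1) for u,v in sh])
for r in (196,200):
  q=np.where(F[r])[0]
  print('long outer/inner rel TCP x (32.5/20.5):',tj(onz(m,C,q.max()+.5,r,.026,True))[0].round(1),tj(onz(m,C,q.min()-.5,r,.026,True))[0].round(1))
```

```text
196 349 369
198 349 369
200 349 369
202 349 369
[192.5 193.5 193.5 193.5 193.5 193.5 193.5 193.5 193.5 193.5]
short inner z26 y rel TCP (want 40.5+): [np.float64(41.2), np.float64(40.7), np.float64(40.6), np.float64(40.6), np.float64(40.6), np.float64(40.6), np.float64(40.6), np.float64(40.6), np.float64(40.6), np.float64(40.7)]
long outer/inner rel TCP x (32.5/20.5): 32.4 20.3
long outer/inner rel TCP x (32.5/20.5): 32.4 20.3
```

carry_out(
  deltas=[
    [-0.001,-0.0012,0.005,0,0,0,0],
    [-0.001,-0.0012,0.015,0,0,0,0],
    [-0.001,-0.0012,0.025,0,0,0,0],
    [-0.001,-0.0012,0.03,0,0,0,0],
    [-0.001,-0.0012,0.0335,0,0,0,0],
    [-0.001,-0.0012,0.0335,0,0,0,0],
    [-0.001,-0.0012,0.0335,0,0,0,0],
  ],
)

```text
t: 6.85
tool_pos: [0.4688, -0.0165, 0.1174]
tool_rot: [3.141, -0.0, 1.304]
wrist_force: [-0.4, 0.6, -0.4]
gripper_width: 0.424
```

carry_out(
  deltas=[
    [0,0,0,0,0,0,0.5],
    [0,0,0,0,0,0,0.6],
    [0,0,0,0,0,0,0.65],
    [0,0,0,0,0,0,0.65],
    [0,0,0,0,0,0,0.65],
    [0,0,-0.02,0,0,0,0.65],
    [0,0,-0.06,0,0,0,0.65],
    [0,0,-0.12,0,0,0,0.65],
    [0,0,-0.18,0,0,0,0.65],
    [0,0,-0.22,0,0,0,0.65],
  ],
)

```text
t: 8.1
tool_pos: [0.469, -0.0166, 0.3407]
tool_rot: [3.138, -0.0, 1.304]
wrist_force: [0.9, -0.1, -0.9]
gripper_width: 0.647
```

```bash
sed -i 's/w1.png/w4.png/; s/0\.04,True/0.056,True/' blk.py; python3 blk.py
```

```text
8.1 [ 0.469  -0.0166  0.3407] [ 1.7979e+02 -3.0000e-02  7.4690e+01] [-0.14 -0.25  1.78  0.    1.6   0.12] [ 0.   -0.09 -0.46  0.    0.58  0.  ]
[ 295  169   39   79 2941]
top plane rect ((470.0238952636719, -16.04857635498047), (80.54358673095703, 37.91521453857422), 75.30570220947266)
```

carry_out(
  deltas=[
    [0,0,-0.02,0,0,-9,0.3],
    [0,0,-0.038,0,0,-18,0],
    [0,0.02,-0.038,0,0,-28,0],
    [0,0.05,-0.038,0,0,-38,0],
    [0.001,0.08,-0.038,0,0,-48,0],
    [0.001,0.11,-0.038,0,0,-58,0],
    [0.001,0.14,-0.038,0,0,-68,0],
    [0.001,0.17,-0.038,0,0,-78,0],
    [0.001,0.202,-0.038,0,0,-86,0],
    [0.001,0.202,-0.038,0,0,-90,0],
  ],
)

```text
t: 9.4
tool_pos: [0.6649, -0.0695, 0.3729]
tool_rot: [-3.141, -0.003, 2.877]
wrist_force: [-0.6, 0.4, -0.3]
gripper_width: 0.006
```

carry_out(
  deltas=[
    [0,0,0.04,0,0,0,0],
    [0,0,0.08,0,0,0,0],
    [0,0,0.083,0,0,0,0],
    [0.01,0,0.083,0,0,0,0],
    [0.02,0,0.083,0,0,0,0],
    [0.03,0,0.083,0,0,0,0],
    [0.04,0,0.083,0,0,0,0],
    [0.05,0,0.08,0,0,0,0],
    [0.05,0,0.08,0,0,0,0],
  ],
)

```text
t: 10.52
tool_pos: [0.615, -0.0555, 0.296]
tool_rot: [3.141, 0.001, 2.875]
wrist_force: [0.8, -0.9, 0.7]
gripper_width: 0.008
```

Run:
```python
from h import *
print(telemetry.state()['wrist_force'])
a,_,_=grab('scene'); b,_,_=grab('side')
cv2.imwrite('pics/mix2.png',np.hstack([cv2.resize(x,(400,400),interpolation=cv2.INTER_CUBIC) for x in (a[110:310,150:350],b[110:310,150:350])])[:,:,::-1])
```

```text
[ 0.81050142 -0.85117465  0.70820932]
```

View pics/mix2.png

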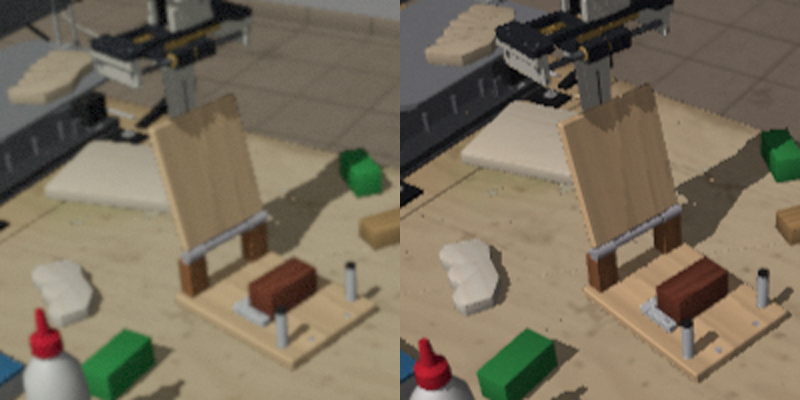

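The fingers are behind the middle of the cover and the block lies in its corner. Next I sweep the cover over.

carry_out(
  deltas=[
    [0.01,0,-0.002,0,0,0,0],
    [0.02,0,-0.005,0,0,0,0],
    [0.03,0,-0.009,0,0,0,0],
    [0.041,0,-0.013,0,0,0,0],
    [0.051,0,-0.013,0,0,0,0],
    [0.061,0,-0.012,0,0,0,0],
    [0.07,0,-0.011,0,0,0,0],
    [0.08,0,-0.01,0,0,0,0],
  ],
)

```text
t: 11.62
tool_pos: [0.5377, -0.0343, 0.305]
tool_rot: [3.141, -0.0, 2.875]
wrist_force: [3.0, 0.5, -1.9]
gripper_width: 0.004
```

carry_out(
  deltas=[
    [0.012,0,0.003,0,0,0,0],
    [0.024,0,0.008,0,0,0,0],
    [0.037,0,0.014,0,0,0,0],
    [0.048,0,0.021,0,0,0,0],
    [0.059,0,0.029,0,0,0,0],
    [0.069,0,0.037,0,0,0,0],
    [0.078,0,0.046,0,0,0,0],
    [0.086,0,0.056,0,0,0,0],
    [0.094,0,0.067,0,0,0,0],
  ],
)

```text
t: 12.75
tool_pos: [0.4471, -0.0096, 0.2375]
tool_rot: [3.142, -0.0, 2.874]
wrist_force: [0.9, 0.1, 0.7]
gripper_width: 0.006
```

carry_out(
  deltas=[
    [0.005,0,0.009,0,0,0,0],
    [0.009,0,0.018,0,0,0,0],
    [0.013,0,0.027,0,0,0,0],
    [0.016,0,0.035,0,0,0,0],
    [0.018,0,0.042,0,0,0,0],
    [0.02,0,0.049,0,0,0,0],
    [0.022,0,0.057,0,0,0,0],
    [0.023,0,0.064,0,0,0,0],
    [0.023,0,0.07,0,0,0,0],
    [0.023,0,0.073,0,0,0,0],
  ],
)

```text
t: 14.0
tool_pos: [0.4252, -0.0036, 0.1647]
tool_rot: [-3.142, -0.001, 2.875]
wrist_force: [-0.8, 0.4, 0.8]
gripper_width: 0.007
```

Run:
```python
from h import *
s=telemetry.state();print(s['tool_pos'],s['wrist_force'])
a,_,_=grab('scene'); b,_,_=grab('side')
cv2.imwrite('pics/mix3.png',np.hstack([cv2.resize(x,(400,400),interpolation=cv2.INTER_CUBIC) for x in (a[140:340,190:390],b[140:340,190:390])])[:,:,::-1])
```

```text
[ 0.42517413 -0.00360369  0.16466472] [-0.7626483   0.35198789  0.83308545]
```

View pics/mix3.png

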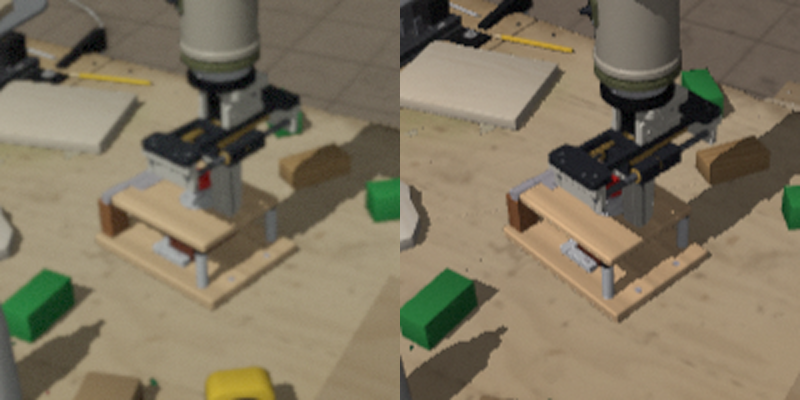

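The cover is down nearly level. I'll press its edge to seat it.

carry_out(
  deltas=[
    [0,0,0.001,0,0,0,0],
    [0,0,0.002,0,0,0,0],
    [0,0,0.003,0,0,0,0],
    [0,0,0.003,0,0,0,0],
    [0,0,0.003,0,0,0,0],
  ],
)

```text
t: 14.72
tool_pos: [0.4257, -0.0037, 0.1642]
tool_rot: [-3.141, 0.0, 2.875]
wrist_force: [-9.8, 1.5, 19.3]
gripper_width: 0.004
```

carry_out(
  deltas=[
    [0,0,-0.01,0,0,0,0],
    [0,0,-0.035,0,0,0,0],
    [0,0,-0.065,0,0,0,0],
    [-0.015,0,-0.065,0,0,0,0],
    [-0.03,0,-0.065,0,0,0,0],
    [-0.047,0,-0.065,0,0,0,0],
    [-0.047,0,-0.065,0,0,0,0],
    [-0.047,0,-0.065,0,0,0,0],
  ],
)

```text
t: 15.72
tool_pos: [0.4703, -0.016, 0.2271]
tool_rot: [-3.142, -0.001, 2.874]
wrist_force: [-0.6, -0.4, -0.4]
gripper_width: 0.003
```

Run:
```python
from h import *
s=telemetry.state();print(s['tool_pos'],s['wrist_force'])
a,_,_=grab('scene'); b,_,_=grab('side'); w,m,C=grab('wrist','w5.png')
T=T_tool(); print('tip px',proj(m,C,(T@[0,0,.084,1])[:3],True),'knob px',proj(m,C,[.4709,-.0162,.116],True))
f=lambda x,s:cv2.resize(x,s,interpolation=cv2.INTER_CUBIC)
cv2.imwrite('pics/mix4.png',np.vstack([np.hstack([f(x[140:290,190:390],(400,300)) for x in (a,b)]),np.hstack([f(w,(400,300)),f(w[150:390,160:480],(400,300))])])[:,:,::-1])
```

```text
[ 0.4703395  -0.0159537   0.22713477] [-0.56429227 -0.38119825 -0.35391589]
tip px (np.float64(314.8505634598645), np.float64(288.1440402434727)) knob px (np.float64(314.65404590827774), np.float64(269.60957482101713))
```

View pics/mix4.png

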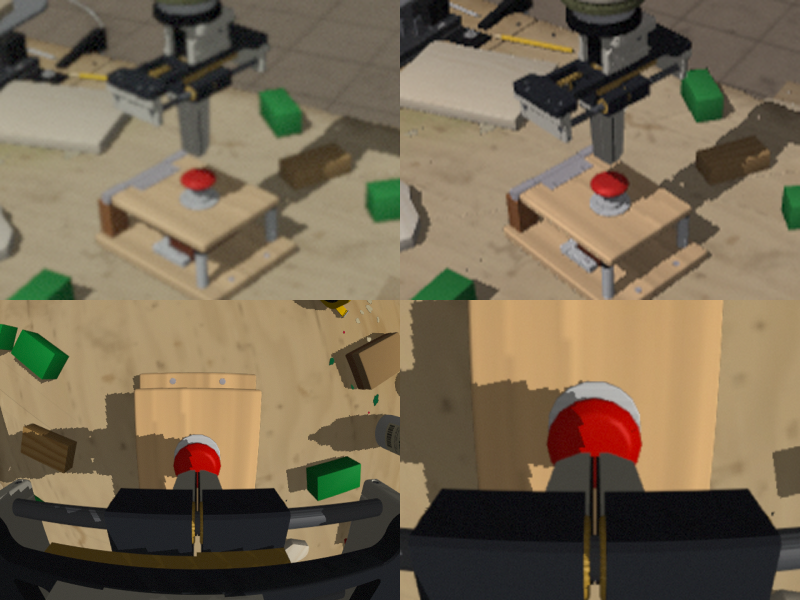

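The cover lies level on its posts and the red knob is right under the fingertips, at (315,264) in the wrist view. I'll press it, hold and check.

carry_out(
  deltas=[
    [0,0,0.015,0,0,0,0],
    [0,0,0.025,0,0,0,0],
    [0,0,0.031,0,0,0,0],
    [0,0,0.035,0,0,0,0],
    [0,0,0.039,0,0,0,0],
    [0,0,0.042,0,0,0,0],
    [0,0,0.043,0,0,0,0],
    [0,0,0.043,0,0,0,0],
    [0,0,0.043,0,0,0,0],
  ],
)

```text
t: 17.0
tool_pos: [0.4708, -0.016, 0.1876]
tool_rot: [-3.141, -0.0, 2.875]
wrist_force: [-19.4, 1.9, 35.7]
gripper_width: 0.007
```

The tip is at 103.6 mm with 36 N, so the knob is on its bottom stop. I'll hold a little longer, then lift clear.

carry_out(
  deltas=[
    [0,0,0,0,0,0,0],
    [0,0,0,0,0,0,0],
    [0,0,0,0,0,0,0],
    [0,0,0,0,0,0,0],
    [0,0,-0.006,0,0,0,0],
    [0,0,-0.014,0,0,0,0],
    [0,0,-0.03,0,0,0,0],
    [0,0,-0.07,0,0,0,0],
    [0,0,-0.12,0,0,0,0],
    [0,0,-0.16,0,0,0,0],
  ],
)

```text
t: 18.25
tool_pos: [0.4708, -0.0161, 0.3467]
tool_rot: [3.141, 0.001, 2.874]
wrist_force: [0.4, -0.6, -0.2]
gripper_width: 0.003
```

carry_out(
  deltas=[
    [0,0,0,0,0,0,0],
    [0,0,0,0,0,0,0],
    [0,0,0,0,0,0,0],
    [0,0,0,0,0,0,0],
  ],
)

```text
t: 18.75
tool_pos: [0.4703, -0.016, 0.343]
tool_rot: [-3.141, -0.002, 2.874]
wrist_force: [-0.1, 1.0, 0.5]
gripper_width: 0.004
```

Run:
```python
from h import *
s=telemetry.state();print(s['t'],s['tool_pos'],s['wrist_force'],abs(s['qd']).max())
a,_,_=grab('scene'); b,_,_=grab('side')
f=lambda x,s:cv2.resize(x,s,interpolation=cv2.INTER_CUBIC)
old=[cv2.imread('pics/mix4.png')[:300,:,::-1]]
cv2.imwrite('pics/mix5.png',np.vstack([np.hstack([f(x[140:290,190:390],(400,300)) for x in (a,b)])]+old)[:,:,::-1])
```

```text
18.75 [ 0.47033038 -0.0160235   0.34295131] [-0.1470479   0.95988317  0.47795965] 0.006409438013914185
```

View pics/mix5.png

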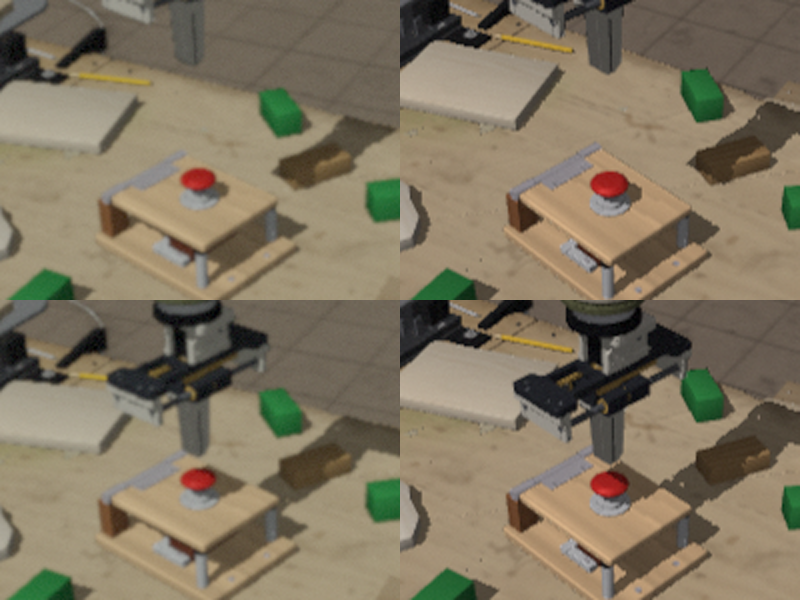

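After release the knob is at the same height as before, (198,180) against (198,480-300). The cover is shut, the block is still against the fences, the neighbouring objects have not moved, and the arm is clear and at rest. I'm handing in.

```bash
python3 -c "
from plant import finish_job; print(finish_job())"
```

```text
the job is handed in; nothing more can be done
None
```

The job is done and handed in at about 19 s of the 64 s allowed; `finish_job` gave no verdict.

- **Block:** I gripped the red-brown block across its 40 mm width and released it in the fence corner. The wrist camera then put it about 1 mm from the nest centre and under 1° off the long fence.
- **Cover:** I swept it shut from behind with the closed fingers and seated it on its rest posts with about 19 N on its edge.
- **Knob:** I pressed it to its bottom stop, with the fingertips at 103.6 mm (104 mm is full stroke) and about 36 N. I held it there for roughly 0.5 s or more, then let it go.
- **Last checks:** The final scene and side views showed the cover shut and the knob at the same height as before the press. The visible part of the block was still at the fences, and the pale block and its neighbours had not moved. The arm was clear and at rest, with wrist force at noise level.
- **Not checked:** With the cover shut, the block could only be seen in part, so I did not measure its position again after the press. The glue bottle and cork sanding block were outside the final crops, and the arm never went near them. No check failed or disagreed.

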